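# Slide the blank carrier under the leaf spring of the engraving jig

## Robot

A 7-joint arm with a two-finger parallel gripper is mounted at the origin on a cart in front of the work surface, level with it; the furniture and walls round the work are solid. World frame = base frame: x ahead of the robot, y to its left, z up, the work surface at z = 0. Lengths are in m, angles in rad, forces in N, time in s.
With the tool pointing down it reaches from about 0.425 to 0.925 m from the base axis. Payload 6.8 kg.
Tool frame: the origin (TCP) lies at the very end of the fingers, on their centre line; the grasp point (between the pads) lies 19 mm behind it; x points along the fingers, y is the direction in which the jaws open and shut, and the axes are right-handed (so a half turn about x gives the same grasp; the last joint's range is limited). The gripper opens to 85 mm and grips with 20 to 120 N. Pads are 22 mm wide; open, the fingers measure 114 mm over their backs; the gripper's body (76 mm by 85 mm) begins 54 mm behind the grasp point. The pads swing forward as they close: fully open they stand 13 mm farther back than shut.
Start: joints at [-1.298, 0.477, 0.022, 1.555, -0.011, 1.109, -0.083], TCP at [0.251, 0.627, 0.231] pointing down, gripper open.
Joint ranges: [-2.96, 2.96], [-0.34, 2.1], [-1.41, 1.46], [0.24, 2.44], [-1.37, 4.51], [0.17, 1.92], [-2.96, 2.96]. Speed limits (rad/s): [2.39, 2.39, 3.14, 3.14, 3.14, 3.14, 3.14].

## Interface

Orientations are given as a rotation vector (axis times angle).
In Python, from bench import manip, imaging, job gives the robot as it stands.
- The arm moves only by the shell command python3 -m jog 'ROWS'. ROWS is JSON, a list of rows, each a list of 3 entries, a list of its own where there are three numbers: the shift along the tool's x, y, z in cm, then the turn, a rotation vector about the tool's x, y, z in degrees, then the closure in counts, from 0 (fully open) to 255 (shut). A call has 1 to 8 rows; each row is the pose to reach, as a shift and turn from the pose commanded when the call began, along the tool's axes at that moment; what a row does not reach only later rows make up. A row lasts 1/12 s, in which the tool goes at most 41.7 mm and 7.16 degrees, less where a joint would pass 70% of its speed; a pose out of reach is approached as far as the arm can. A call with a gripper value outside its range is refused whole. The fingers move at their own pace and stop on an object; the grip force is fixed at half the most. Time passes only in rows, so rows that repeat a pose let the fingers close. It gives the time, the measured TCP pose, the force and the opening at its end, in the units of the state.
- manip.get_obs(): the state, without advancing time (a new reading comes with each control period).
- imaging.read_camera(name): name is "side" or "top" or "wrist"; returns a dict with "color" (384x512x3 uint8, blue, green, red), "intrinsics" (3x3 intrinsics, pixels), "origin" and "rotation" of the camera in the world. Camera axes: x right, y up, looking along -z (the intrinsics and any distortion apply to the point x, -y, -z); pixel columns grow to the right and rows downward; lengths in m; the calibration is good to about 2 mm. A picture is of the moment at which its call begins. There is no depth.
- job.finish_job(): hands the job in, once; it reports no verdict.
The state is a dict: "clock": time; "joint_positions": joint angles; "qvel": joint speeds; "effort": joint torques, N m; "ee_pos": TCP position; "ee_rot": TCP orientation; "wrist_force": force on the tool from outside, world axes, zero at the start; "torque": the same for the moment, N m; "width": opening from 0.0 (shut) to 1.0 (fully open).
Only numpy, scipy, OpenCV 4.12 (cv2) and the standard library are available. Lean on these libraries where they do the work, as an engineer would, in place of code of your own. Each camera call takes 0.05 s, during which the arm holds its last target.

## Task

Load the engraving jig: with your fingertips press the blank carrier down hard on its deck behind the thumb rib, so that the sprung pad under it sinks flush, and keep it pressed while you push it along the channel, under the bridge and the leaf spring, until it is fully home against the end stop and the pad springs up behind it. Only press and push: do not pick up or tip the carrier, leave the things standing beside the jig where they are, and finish with your hand off.

Things in the scene. Friction and masses are not known exactly. Their poses are not given: they have to be found in the camera images.
- jig: Engraving jig fixed to the worktop: dark wooden base 285x96x18 mm (x -150 to +135) on feet 12 mm high, with a channel 58 mm wide, open at the tail, between aluminium rails 10 mm thick, 12 mm high over the bed. Origin: on the worktop under the channel's centre line; x along the channel, the way the carrier is pushed; z up. The bed (channel floor) is at z = 30 mm. End stop face at x = +115 mm.
- carrier: Loose grey plastic plate 140 (x) x 56 x 12 mm, 0.15 to 0.3 kg, in the tail half of the channel on the sprung pad. Origin: centre of underside; x to its nose, as the jig's x. A thumb rib crosses its top at x = -33 to -27 mm, 50 mm wide, 14 mm high. Brass blank let flush into the front half. Starts 6 mm over the bed, nose 9 to 27 mm short of the bridge. Home: origin at jig x = 45 mm.
- carrier_deck (a point): Middle of the carrier's grooved deck, on its upper surface (carrier x = -51 mm): the 37 mm long place behind the rib (x = -70 to -33 mm) on which to press; pushing on against the back of the rib moves the carrier. Up to about 12 N of push is needed under the leaf and when pressed hard. Pressed flat its height is 42 mm over the worktop, at the start 48 mm.
- carrier_nose (a point): Middle of the carrier's front end face (carrier x = +70 mm).
- end_stop (a point): Point on the face of the end stop which the nose meets, 6 mm over the bed; same frame directions as the jig.
- bridge (a point): Centre of the underside of the aluminium bridge across the channel, 14 mm over the bed; the bridge is at jig x = 28 to 40 mm, 84 mm wide, its top 56 mm over the worktop. The raised carrier butts against it; pressed flat on the bed it passes with 2 mm to spare. The rib stays in front: home, it is 10 mm short of the bridge.
- lift_pad (a joint): Sprung steel pad 115 x 46 mm in the bed under the carrier, jig x = -145 to -30 mm. 0 = up, 6 mm over the bed; 0.006 = flush (limit 0.008). 6 N start it, 12 N hold it flush (the carrier's weight included). It springs up behind the tail once the carrier is home, leaving 5 mm between them.
- leaf (a joint): Leaf spring, steel strip 42 x 30 mm on the far side of the bridge, sloping down to 8 mm over the bed at its tip (jig x = 81 mm). 0 = at rest, positive = lifted (rad). The pressed carrier's nose slides under it and lifts it to about 0.1; it then presses on the carrier with about 4 N.
- bead_jar: Bystander: glass jar with cork lid, 46 mm wide, 64 mm high, loose, left of the jig; origin at centre of underside.
- spool: Bystander: thread spool, 38 mm wide, 45 mm high, loose, left of the jig; origin at centre of underside.
- binder_clip: Bystander: black binder clip 30 x 56 x 15 mm lying right of the jig; origin at centre of underside.

How it is judged:
On the way, in this order (a step that is already met when the one before it is completed fails the run):
1. the carrier is pressed down by the fingers, its pad flush, before it goes under the bridge (value of joint lift_pad above 0.0045 m and contact force between the fingers and carrier above 2 N), for 0.1 s.
2. the carrier's nose is under the leaf spring and lifts it, the fingers pressing on the carrier (value of joint leaf above 0.06 rad and x of carrier_nose in the frame of jig above 0.07 m and contact force between the fingers and carrier above 1 N), for 0.1 s.
At the end, for the whole second after the job is handed in: The carrier lies flat on the bed (within 2.5 mm and 0.05 rad), under the leaf spring (leaf lifted over 0.06 rad), its nose within 4 mm of the end stop, the pad up behind it (within 1.5 mm), at rest (x of carrier_nose in the frame of jig above 0.111 m and z of carrier in the frame of jig between 0.028 and 0.0325 m and value of joint lift_pad below 0.0015 m and value of joint leaf above 0.06 rad and angle between carrier's own z axis and vertical below 0.05 rad and linear speed of carrier below 0.02 m/s); the robot touches nothing.
It fails at once if the carrier is lifted off the jig (z of carrier in the frame of jig above 0.046 m).
It fails at once if the carrier is tipped (angle between carrier's own z axis and vertical above 0.25 rad).
It fails at once if a thing standing beside the jig is moved by more than 20 mm (distance of any of bead_jar, spool, binder_clip from where it was at the start of the episode above 0.02 m).
It also fails if it takes over 38 s, if anything falls off the work surface, if the arm or the gripper's body presses on something with over 40 N, if the wrist force passes 120 N, or if a joint passes its speed limit or range.

## Working session

There is one attempt and no reset: what is moved stays moved. The work goes in short steps, Python scripts to look and compute and a shell command to move; the robot and the scene stay as the last step left them, time stands still between calls to the robot, and variables do not carry over. Pictures are saved under pics/ and viewed, and the job is handed in when it is done.

```bash
mkdir -p pics
python3 - <<'E'
from bench import manip, imaging, job
import cv2
o=manip.get_obs()
for k in o: print(k,o[k])
for n in ("side","top","wrist"):
    c=imaging.read_camera(n); cv2.imwrite(f"pics/{n}0.png",c["color"]); print(n,c["intrinsics"],c["origin"],c["rotation"],[k for k in c])
E
```

```text
clock 0.0
joint_positions [-1.29810379  0.47779364  0.02237243  1.55640493 -0.01149437  1.10929468
 -0.0830902 ]
qvel [ 0.00119098 -0.00166603 -0.00065773 -0.00017288 -0.0004842  -0.00166814
 -0.000824  ]
effort [ 1.55887506e-04 -5.96440387e+01  1.60799559e+00 -2.81205332e+01
  1.24659602e-02  9.08368849e-03  2.68629556e-06]
ee_pos [0.25069006 0.62611286 0.23035032]
ee_rot [ 0.29735914  1.55025904 -0.30014102]
wrist_force [ 0.50294175 -0.55775132  1.44596741]
torque [-0.01060718  0.00053356 -0.00962797]
width 0.9968396372258348
side [[475.72734821   0.         260.39941448]
 [  0.         475.72734821 193.86213697]
 [  0.           0.           1.        ]] [ 0.23001656 -0.62687336  0.49025685] [ 1.03765998 -0.24057154 -0.42648317] ['color', 'intrinsics', 'origin', 'rotation']
top [[414.69394495   0.         258.37011439]
 [  0.         414.69394495 186.66487027]
 [  0.           0.           1.        ]] [0.50774184 0.0480646  0.8917985 ] [ 0.05642647 -0.07954496 -1.55386425] ['color', 'intrinsics', 'origin', 'rotation']
wrist [[311.43759064   0.         256.96790258]
 [  0.         311.43759064 192.61488769]
 [  0.           0.           1.        ]] [0.18098671 0.65450696 0.3737426 ] [-0.26161934 -0.17359113  1.18151447] ['color', 'intrinsics', 'origin', 'rotation']
```

View pics/top0.png

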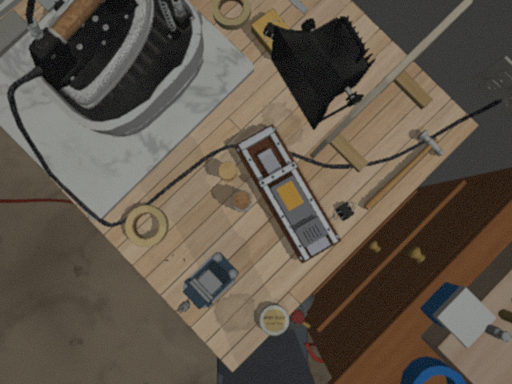

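View pics/side0.png

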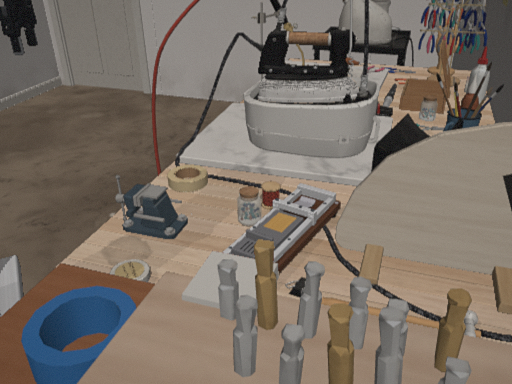

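```bash
python3 - <<'E'
import cv2
c=cv2.imread("pics/top0.png"); cv2.imwrite("pics/top0b.png",cv2.resize(c,(800,600),interpolation=cv2.INTER_CUBIC))
E
python3 - <<'E'
import cv2
c=cv2.imread("pics/top0.png")[115:270,180:380]; cv2.imwrite("pics/topc.png",cv2.resize(c,(774,600),interpolation=cv2.INTER_CUBIC))
c=cv2.imread("pics/side0.png")[170:290,200:360]; cv2.imwrite("pics/sidec.png",cv2.resize(c,(800,600),interpolation=cv2.INTER_CUBIC))
E
```

```text
(no output)
```

View pics/topc.png

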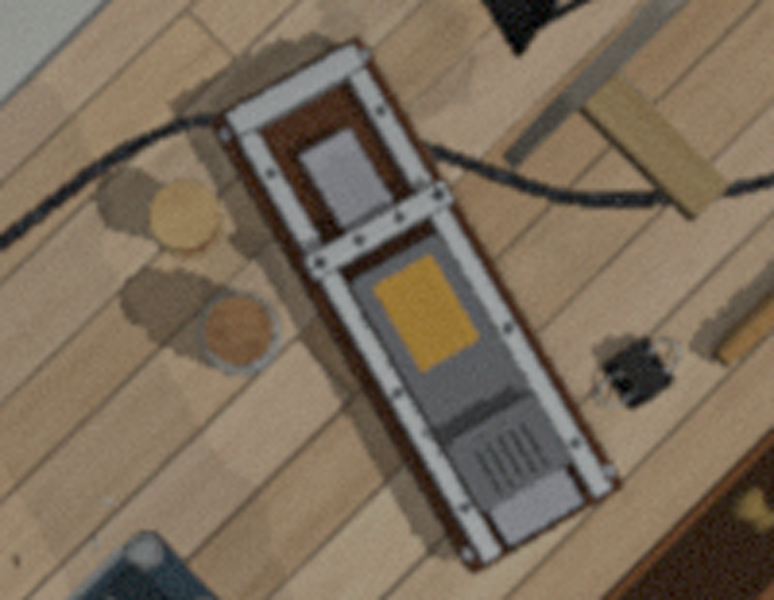

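View pics/sidec.png

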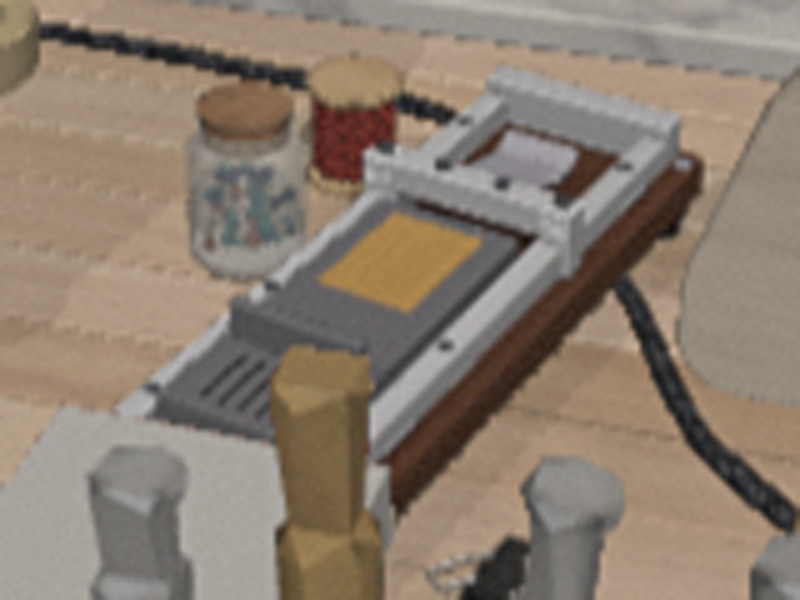

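```bash
cat > h.py <<'E'
import numpy as np, cv2
from scipy.spatial.transform import Rotation as R
from scipy.optimize import least_squares
CAM={"top":([414.694,258.370,186.665],[0.50774184,0.0480646,0.8917985],[0.05642647,-0.07954496,-1.55386425]),
"side":([475.727,260.399,193.862],[0.23001656,-0.62687336,0.49025685],[1.03765998,-0.24057154,-0.42648317])}
def proj(P,cam="top"):
    k,o,r=CAM[cam]; p=(np.asarray(P,float)-o)@R.from_rotvec(r).as_matrix()
    return np.c_[k[1]+k[0]*p[:,0]/-p[:,2], k[2]-k[0]*p[:,1]/-p[:,2]]
def jw(P,q):
    P=np.asarray(P,float); c,s=np.cos(q[2]),np.sin(q[2])
    return np.c_[q[0]+c*P[:,0]-s*P[:,1], q[1]+s*P[:,0]+c*P[:,1], P[:,2]]
E
cat > fit.py <<'E'
from h import *
S=np.array([774/200,600/155]);O=np.array([180,115])
jig=[((-.150,.048,.03),(475,570)),((-.150,-.048,.03),(620,487)),((.135,.048,.03),(222,122)),((.135,-.048,.03),(368,42)),
((.028,.042,.056),(318,280)),((.040,.042,.056),(303,255)),((.040,-.042,.056),(440,182)),((.028,-.042,.056),(455,205))]
car=[((-.07,.028,.048),(485,512)),((-.07,-.028,.048),(573,467)),((.07,.028,.048),(350,275)),((.07,-.028,.048),(435,235))]
Pj=np.array([a for a,b in jig]);Pc=np.array([a for a,b in car])
uj=np.array([b for a,b in jig])/S+O;uc=np.array([b for a,b in car])/S+O
def f(q):
    return np.r_[(proj(jw(Pj,q))-uj).ravel(),(proj(jw(Pc+[q[3],0,0],q))-uc).ravel()]
r=least_squares(f,[.5,.05,.5,-.06],loss="soft_l1");print(r.x,np.degrees(r.x[2]));print(f(r.x).reshape(-1,2).round(1))
q=r.x
# overlay check
for cam in("top","side"):
    im=cv2.imread(f"pics/{cam}0.png");k=4;x0,y0,w,h=(180,115,200,150) if cam=="top" else (200,170,160,120)
    im=cv2.resize(im[y0:y0+h,x0:x0+w],None,fx=k,fy=k,interpolation=cv2.INTER_CUBIC)
    def poly(P,col):
        p=((proj(jw(P,q),cam)-[x0,y0]+.5)*k).round().astype(int);cv2.polylines(im,[p],True,col,1)
    def rect(a,b,c,d,z):return [(a,c,z),(b,c,z),(b,d,z),(a,d,z)]
    poly(rect(-.15,.135,-.048,.048,.03),(0,0,255));poly(rect(.028,.04,-.042,.042,.056),(0,255,0))
    poly(rect(q[3]-.07,q[3]+.07,-.028,.028,.048),(255,0,255));poly(rect(q[3]-.033,q[3]-.027,-.025,.025,.062),(255,255,0))
    cv2.imwrite(f"pics/ov_{cam}.png",im)
E
python3 fit.py
```

```text
[ 0.57659725 -0.0214938   0.53201897 -0.05098793] 30.48244158002419
[[-0.7  2.6]
 [ 1.8  0.7]
 [-3.3 -0.9]
 [-1.4 -2.3]
 [-0.2 -0.1]
 [ 0.8  1.3]
 [ 1.2 -0.1]
 [ 0.3 -1. ]
 [-0.9  0.9]
 [ 0.2 -1.3]
 [-0.4  2. ]
 [ 1.3 -1.1]]
```

View pics/ov_top.png

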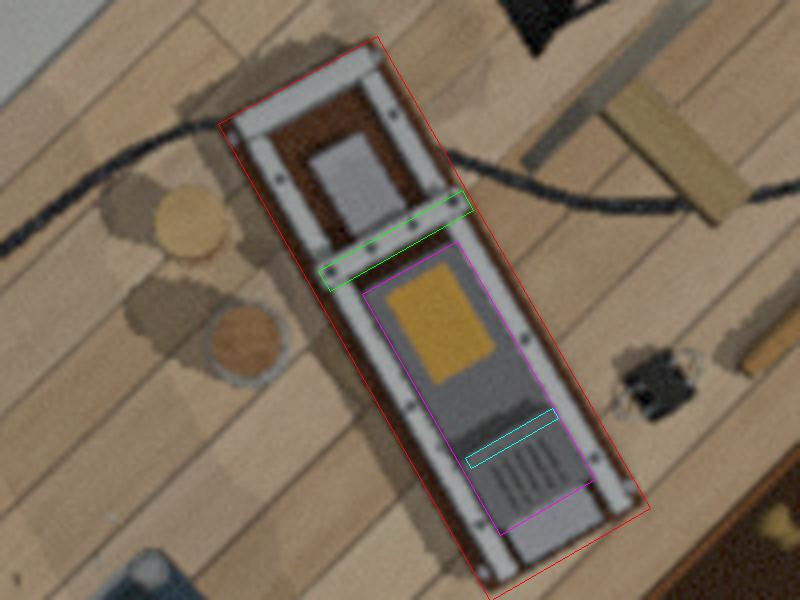

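View pics/ov_side.png

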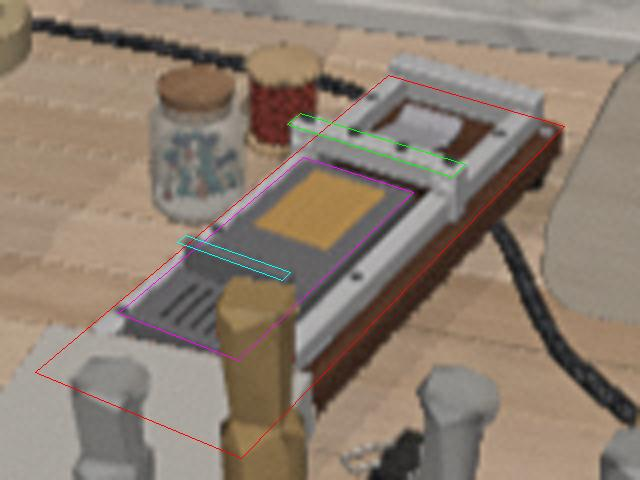

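```bash
sed -i 's/loss="soft_l1"/loss="soft_l1"/; s/^Pj=/jig=jig[4:]\nPj=/' fit.py; python3 fit.py
cat > tool.py <<'E'
from bench import manip
from h import *
import sys
o=manip.get_obs(); M=R.from_rotvec(o["ee_rot"]).as_matrix(); print(o["clock"],np.round(o["ee_pos"],4),"w",round(o["width"],2)); print("F",np.round(o["wrist_force"],1)); print(M.round(3))
E
python3 tool.py
```

```text
[ 0.57674678 -0.02074082  0.53350001 -0.0516901 ] 30.567298855979306
[[-0.5 -0.1]
 [ 0.4  1.2]
 [ 0.8 -0.2]
 [-0.1 -1.1]
 [-1.   1.1]
 [ 0.1 -1.1]
 [-0.6  2.3]
 [ 1.1 -0.9]]
0.15 [0.2507 0.6262 0.2306] w 1.0
F [-0.4  0.2 -0.6]
[[-0.     0.372  0.928]
 [-0.001  0.928 -0.372]
 [-1.    -0.001  0.   ]]
```

View pics/ov_top.png

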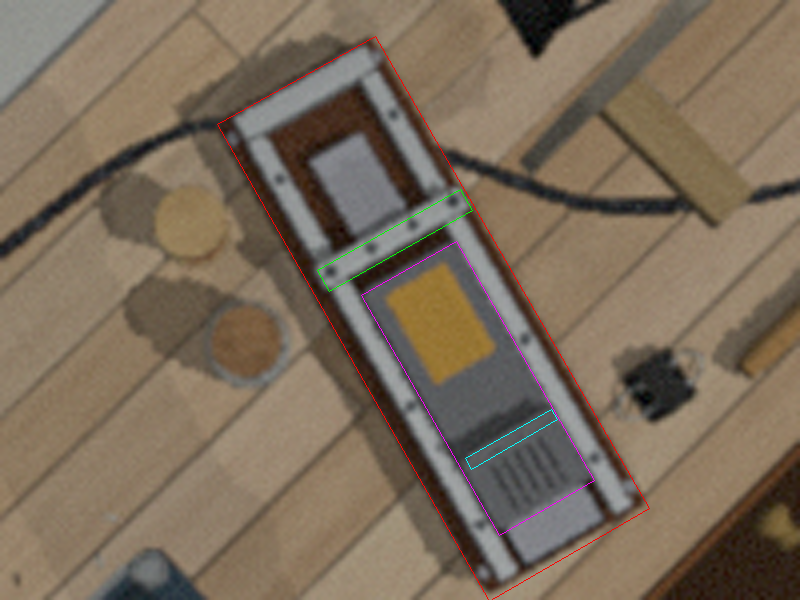

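```bash
python3 -m jog '[[[0,-3,2.6],[-6.5,0,0],255],[[0,-6,5.2],[-13,0,0],255],[[0,-9.5,8],[-19,0,0],255],[[0,-13,11],[-25,0,0],255],[[0,-16,13.8],[-32,0,0],255],[[0,-19,16.5],[-39,0,0],255],[[0,-22,19],[-45,0,0],255],[[0,-25,21.5],[-51,0,0],255]]'; python3 tool.py
```

```text
clock: 0.82
ee_pos: [0.3575, 0.3134, 0.2312]
ee_rot: [-0.403, 1.533, 0.403]
wrist_force: [0.8, -0.6, 1.1]
width: 0.001
0.8167 [0.3575 0.3134 0.2312] w 0.0
F [ 0.8 -0.6  1.1]
[[ 0.    -0.492  0.87 ]
 [-0.     0.87   0.492]
 [-1.    -0.     0.   ]]
```

```bash
python3 -m jog '[[[0,-4,-0.8],[0,0,0],255],[[0,-8,-1.5],[0,0,0],255],[[0,-12,-2.3],[0,0,0],255],[[0,-16,-3],[0,0,0],255],[[0,-20,-3.8],[0,0,0],255],[[0,-24,-4.6],[0,0,0],255],[[0,-28,-5.4],[0,0,0],255],[[0,-32,-6.2],[0,0,0],255]]' >/dev/null;  python3 -m jog '[[[0,-4,-0.7],[0,0,0],255],[[0,-7.9,-1.4],[0,0,0],255],[[0,-7.9,-1.4],[0,0,0],255],[[0,-7.9,-1.4],[0,0,0],255]]'
python3 - <<'E'
from bench import imaging
import cv2,numpy as np
d={}
for n in("wrist","top"):
    c=imaging.read_camera(n); cv2.imwrite(f"pics/{n}1.png",c["color"]); d[n+"K"]=c["intrinsics"];d[n+"o"]=c["origin"];d[n+"r"]=c["rotation"];print(n,c["origin"],c["rotation"])
    cv2.imwrite(f"pics/{n}1b.png",cv2.resize(c["color"],(800,600),interpolation=cv2.INTER_CUBIC))
np.savez("c1.npz",**d)
E
python3 tool.py
```

```text
clock: 1.82
ee_pos: [0.4855, -0.0723, 0.2311]
ee_rot: [-0.396, 1.535, 0.395]
wrist_force: [-0.1, 0.6, -0.7]
width: 0.002
wrist [ 0.41966309 -0.10763482  0.3745083 ] [-0.18102338 -0.30453716  2.05764864]
top [0.50774184 0.0480646  0.8917985 ] [ 0.05642647 -0.07954496 -1.55386425]
1.9167 [ 0.485  -0.0691  0.231 ] w 0.0
F [-0.6 -0.3  0.4]
[[-0.001 -0.488  0.873]
 [ 0.     0.873  0.488]
 [-1.     0.001 -0.001]]
```

View pics/wrist1b.png

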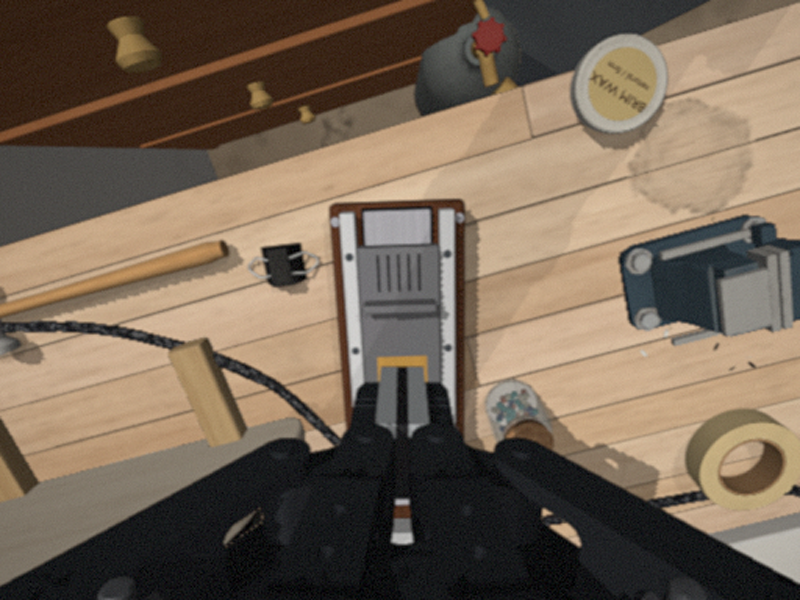

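View pics/top1b.png

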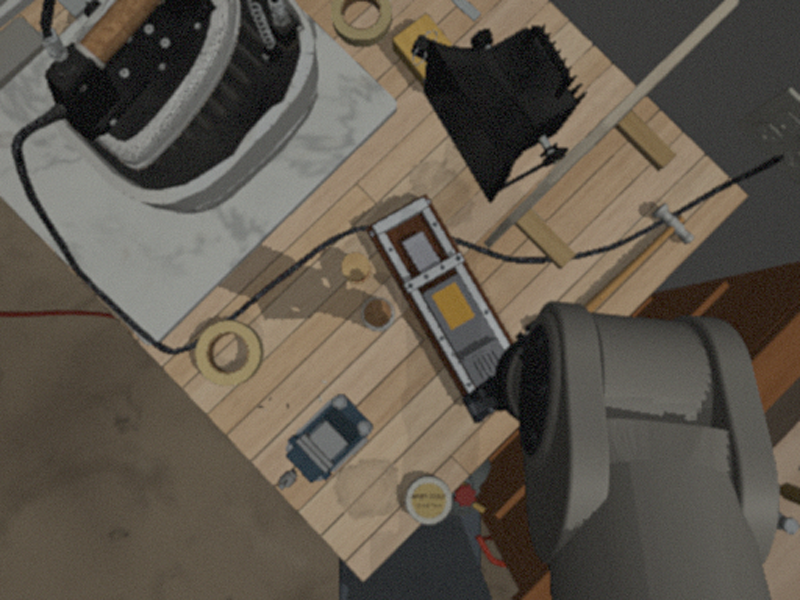

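Run:
```python
import cv2
c=cv2.imread("pics/wrist1.png")[120:280,190:320]; c=cv2.resize(c,None,fx=5,fy=5,interpolation=cv2.INTER_CUBIC);cv2.imwrite("pics/w1c.png",c[:600]);cv2.imwrite("pics/w1d.png",c[500:])
```

```text
(no output)
```

View pics/w1c.png

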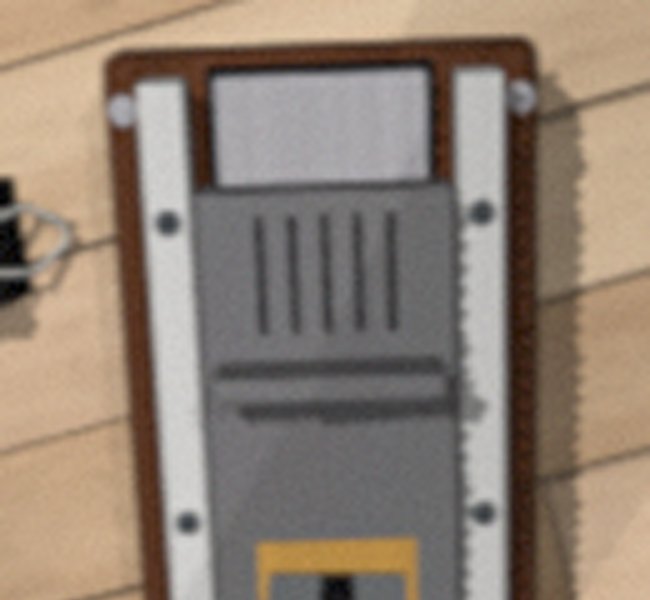

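```bash
cat > fit2.py <<'E'
from h import *
d=np.load("c1.npz");K=d["wristK"];CAM["wrist"]=([K[0,0],K[0,2],K[1,2]],d["wristo"],d["wristr"])
jig=[((-.150,.048,.03),(537,40)),((-.150,-.048,.03),(104,53)),((-.145,.023,.036),(430,65)),((-.145,-.023,.036),(212,70)),((-.15,.039,.042),(505,66)),((-.15,-.039,.042),(135,80)),((-.145,-.039,.042),(136,85))]
jig=jig[:4]
car=[((-.07,.028,.048),(453,182)),((-.07,-.028,.048),(193,190)),((-.033,.025,.048),(443,360)),((-.033,-.025,.048),(218,366))]
Pj=np.array([a for a,b in jig]);Pc=np.array([a for a,b in car])
uj=np.array([b for a,b in jig])/5+[189.6,119.6];uc=np.array([b for a,b in car])/5+[189.6,119.6]
def f(q): return np.r_[(proj(jw(Pj,q),"wrist")-uj).ravel(),(proj(jw(Pc+[q[3],0,0],q),"wrist")-uc).ravel()]
r=least_squares(f,[.5,.05,.5,-.06],loss="soft_l1");q=r.x;print(q,np.degrees(q[2]));print(f(q).reshape(-1,2).round(1))
print("deck",jw([[q[3]-.051,0,.048]],q),"bridge",jw([[.034,0,.05]],q))
E
python3 fit2.py
```

```text
[ 0.57813978 -0.01940115  0.53491012 -0.05105579] 30.648092343259304
[[ 0.8 -0.6]
 [-0.8 -0.4]
 [-0.4  0.4]
 [ 0.4  0.7]
 [ 0.6  0.9]
 [-0.2  0.9]
 [ 0.2 -1.1]
 [-0.5 -1. ]]
deck [[ 0.49033971 -0.07142549  0.048     ]] bridge [[ 0.60739047 -0.00206919  0.05      ]]
```

```bash
python3 -m jog '[[[3.5,-0.2,0.3],[-1.2,0,0],255],[[7,-0.45,0.55],[-1.2,0,0],255],[[10.5,-0.45,0.55],[-1.2,0,0],255],[[14,-0.45,0.55],[-1.2,0,0],255],[[16.3,-0.45,0.55],[-1.2,0,0],255],[[16.3,-0.45,0.55],[-1.2,0,0],255],[[16.3,-0.45,0.55],[-1.2,0,0],255]]'; python3 tool.py;python3 - <<'E'
from bench import imaging
import cv2
c=imaging.read_camera("wrist")["color"];cv2.imwrite("pics/w2.png",cv2.resize(c,(800,600)))
c=imaging.read_camera("side")["color"][170:290,200:360];cv2.imwrite("pics/s2.png",cv2.resize(c,(800,600),interpolation=cv2.INTER_CUBIC))
E
python3 tool.py
```

```text
clock: 2.5
ee_pos: [0.4915, -0.0696, 0.0678]
ee_rot: [-0.416, 1.533, 0.418]
wrist_force: [0.4, -0.8, 1.0]
width: 0.003
2.5 [ 0.4915 -0.0696  0.0678] w 0.0
F [ 0.4 -0.8  1. ]
[[-0.003 -0.508  0.862]
 [ 0.001  0.862  0.508]
 [-1.     0.002 -0.002]]
2.6 [ 0.4935 -0.0703  0.0698] w -0.0
F [ 0.6  0.4 -0.1]
[[ 0.002 -0.507  0.862]
 [ 0.     0.862  0.507]
 [-1.    -0.001  0.002]]
```

View pics/w2.png

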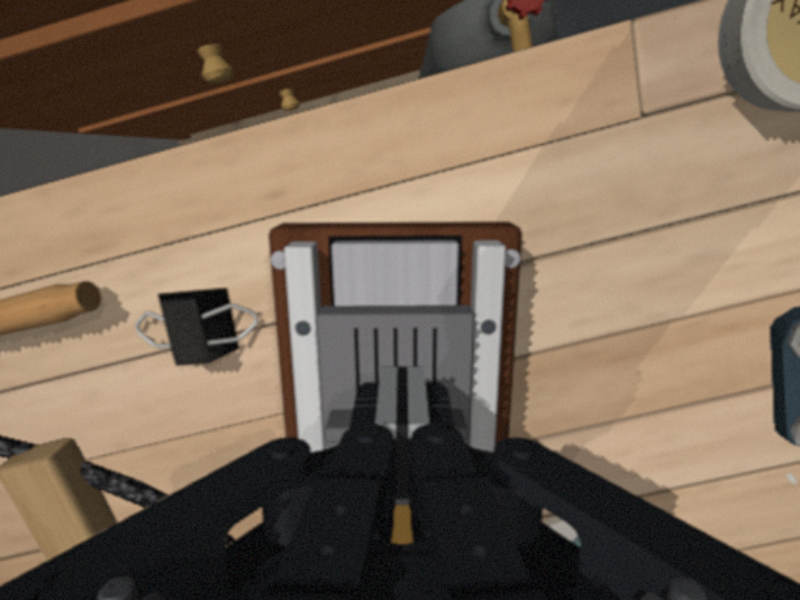

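View pics/s2.png

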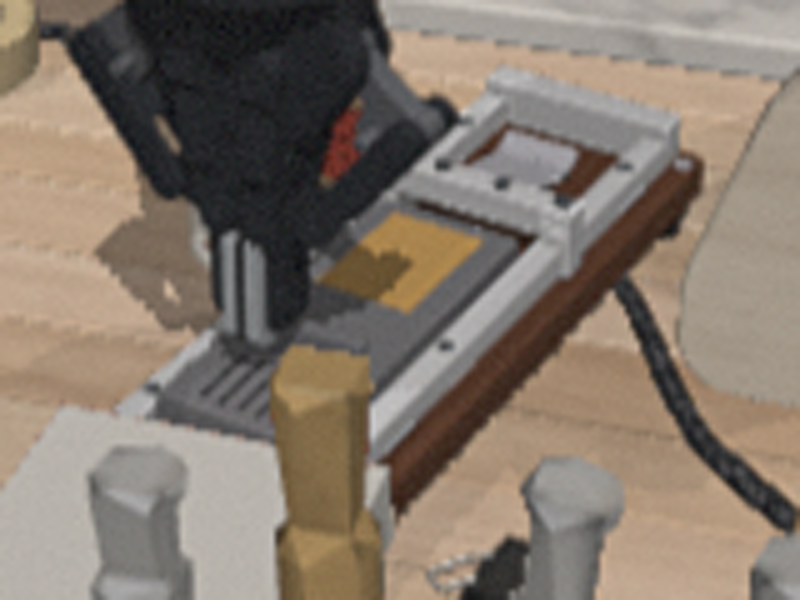

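```bash
python3 -m jog '[[[0,0,-0.3],[0,0,0],255],[[1,0,-0.3],[0,0,0],255],[[1.7,0,-0.3],[0,0,0],255],[[1.7,0,-0.3],[0,0,0],255]]'; python3 tool.py;python3 - <<'E'
from bench import imaging
import cv2
c=imaging.read_camera("wrist")["color"];cv2.imwrite("pics/w3.png",cv2.resize(c,(800,600)))
c=imaging.read_camera("side")["color"][170:290,200:360];cv2.imwrite("pics/s3.png",cv2.resize(c,(800,600),interpolation=cv2.INTER_CUBIC))
E
python3 tool.py
```

```text
clock: 2.93
ee_pos: [0.4891, -0.0724, 0.0504]
ee_rot: [-0.415, 1.532, 0.416]
wrist_force: [-0.9, 0.5, -0.8]
width: -0.005
2.9333 [ 0.4891 -0.0724  0.0504] w -0.0
F [-0.9  0.5 -0.8]
[[-0.001 -0.506  0.863]
 [ 0.     0.863  0.506]
 [-1.     0.001 -0.001]]
3.0333 [ 0.4895 -0.0726  0.051 ] w 0.0
F [1.1 0.9 0. ]
[[-0.001 -0.506  0.863]
 [ 0.     0.863  0.506]
 [-1.     0.    -0.001]]
```

View pics/s3.png

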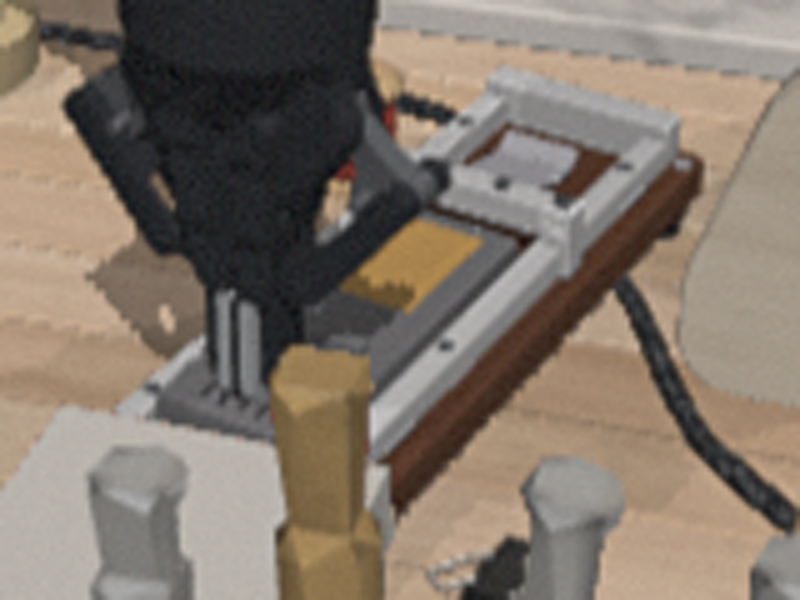

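View pics/w3.png

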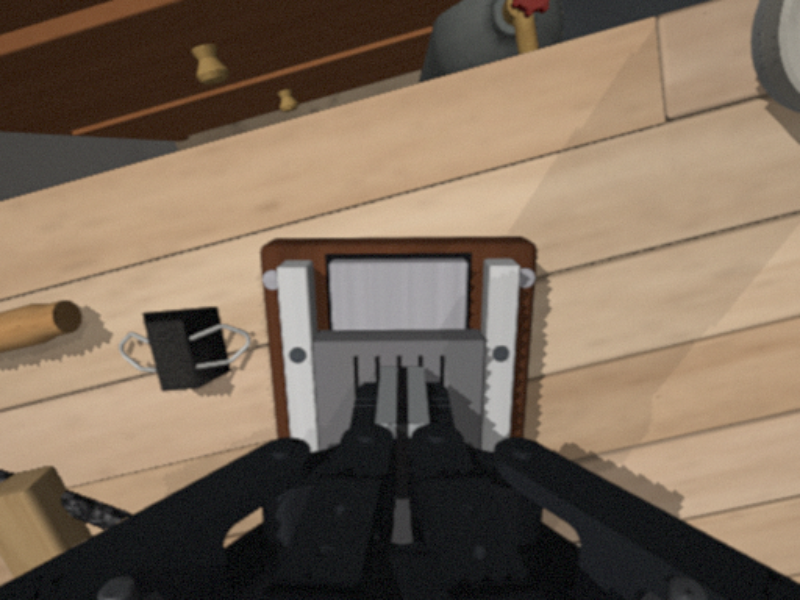

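```bash
python3 -m jog '[[[0.3,0,0],[0,0,0],255],[[0.5,0,0],[0,0,0],255],[[0.5,0,0],[0,0,0],255]]'; python3 -m jog '[[[0.3,0,0],[0,0,0],255],[[0.5,0,0],[0,0,0],255],[[0.5,0,0],[0,0,0],255],[[0.5,0,0],[0,0,0],255]]'
```

```text
clock: 3.28
ee_pos: [0.4903, -0.0727, 0.0464]
ee_rot: [-0.416, 1.53, 0.415]
wrist_force: [-0.9, -0.1, 5.6]
width: -0.003
clock: 3.62
ee_pos: [0.4903, -0.0727, 0.0421]
ee_rot: [-0.415, 1.53, 0.415]
wrist_force: [-2.6, 0.4, 10.3]
width: -0.004
```

```bash
python3 -m jog '[[[0.3,0,0],[0,0,0],255],[[0.3,0,0],[0,0,0],255],[[0.3,0,0],[0,0,0],255],[[0.3,0,0],[0,0,0],255]]'
```

```text
clock: 3.95
ee_pos: [0.4904, -0.0727, 0.0418]
ee_rot: [-0.414, 1.529, 0.416]
wrist_force: [-13.0, 2.0, 50.0]
width: 0.003
```

```bash
python3 -m jog '[[[-0.2,0,0],[0,0,0],255],[[-0.2,0,0],[0,0,0],255],[[-0.2,0,0.2],[0,0,0],255],[[-0.2,0,0.4],[0,0,0],255],[[-0.2,0,0.6],[0,0,0],255],[[-0.2,0,0.6],[0,0,0],255]]'; python3 tool.py
```

```text
clock: 4.45
ee_pos: [0.4939, -0.0715, 0.042]
ee_rot: [-0.414, 1.533, 0.414]
wrist_force: [-10.0, -3.6, 29.0]
width: -0.0
4.45 [ 0.4939 -0.0715  0.042 ] w -0.0
F [-10.   -3.6  29. ]
[[-0.002 -0.504  0.864]
 [-0.001  0.864  0.504]
 [-1.     0.    -0.002]]
```

```bash
python3 -m jog '[[[-0.05,0,0.2],[0,0,0],255],[[-0.05,0,0.4],[0,0,0],255],[[-0.05,0,0.6],[0,0,0],255],[[-0.05,0,0.8],[0,0,0],255],[[-0.05,0,1.0],[0,0,0],255],[[-0.05,0,1.0],[0,0,0],255]]'
python3 - <<'E'
from bench import imaging
import cv2
c=imaging.read_camera("side")["color"][170:290,200:360];cv2.imwrite("pics/s4.png",cv2.resize(c,(800,600),interpolation=cv2.INTER_CUBIC))
E
```

```text
clock: 4.95
ee_pos: [0.5031, -0.0662, 0.042]
ee_rot: [-0.415, 1.532, 0.414]
wrist_force: [-6.6, -4.0, 20.2]
width: 0.002
```

View pics/s4.png

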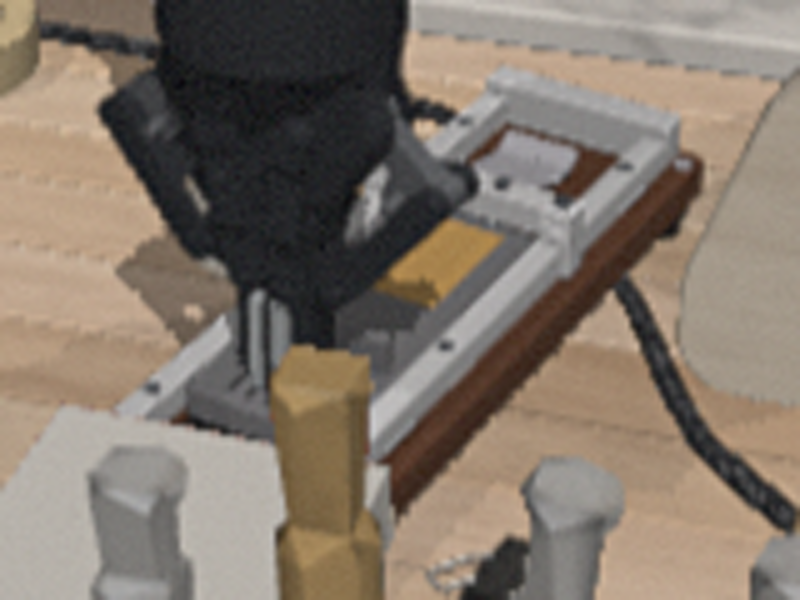

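```bash
python3 -m jog '[[[0,0,0.3],[0,0,0],255],[[0,0,0.6],[0,0,0],255],[[0,0,0.9],[0,0,0],255],[[0,0,1.2],[0,0,0],255],[[0,0,1.5],[0,0,0],255],[[0,0,1.8],[0,0,0],255],[[0,0,2.1],[0,0,0],255],[[0,0,2.1],[0,0,0],255]]'
python3 - <<'E'
from bench import imaging
import cv2
c=imaging.read_camera("side")["color"][170:290,200:360];cv2.imwrite("pics/s5.png",cv2.resize(c,(800,600),interpolation=cv2.INTER_CUBIC))
E
```

```text
clock: 5.67
ee_pos: [0.5213, -0.0553, 0.042]
ee_rot: [-0.415, 1.532, 0.414]
wrist_force: [-5.9, -1.7, 19.0]
width: 0.005
```

View pics/s5.png

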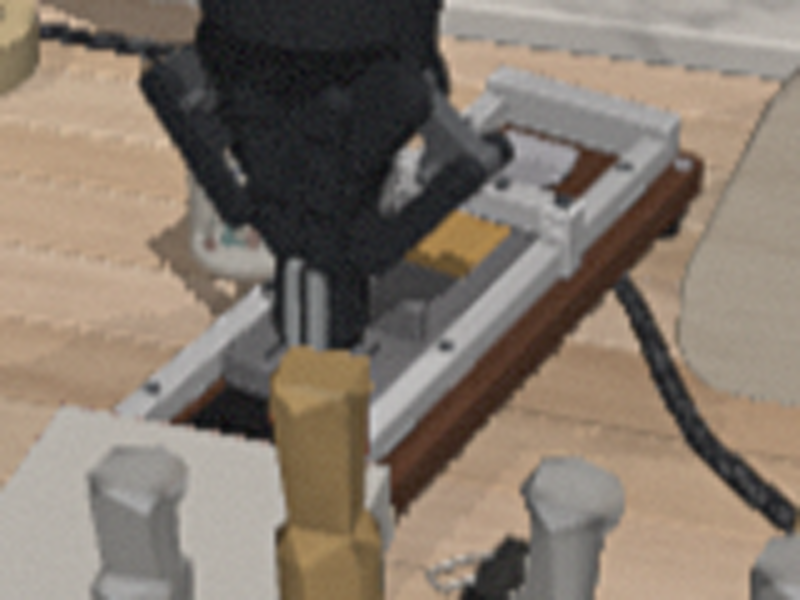

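```bash
python3 -m jog '[[[0,0,0.3],[0,0,0],255],[[0,0,0.6],[0,0,0],255],[[0,0,0.9],[0,0,0],255],[[0,0,1.2],[0,0,0],255],[[0,0,1.5],[0,0,0],255],[[0,0,1.8],[0,0,0],255],[[0,0,2.1],[0,0,0],255],[[0,0,2.1],[0,0,0],255]]'; python3 -m jog '[[[0,0,0.3],[0,0,0],255],[[0,0,0.6],[0,0,0],255],[[0,0,0.9],[0,0,0],255],[[0,0,1.2],[0,0,0],255],[[0,0,1.5],[0,0,0],255],[[0,0,1.8],[0,0,0],255],[[0,0,2.1],[0,0,0],255],[[0,0,2.1],[0,0,0],255]]'
python3 - <<'E'
from bench import imaging
import cv2
c=imaging.read_camera("side")["color"][170:290,200:360];cv2.imwrite("pics/s6.png",cv2.resize(c,(800,600),interpolation=cv2.INTER_CUBIC))
E
```

```text
clock: 6.38
ee_pos: [0.5364, -0.0463, 0.042]
ee_rot: [-0.414, 1.538, 0.414]
wrist_force: [-13.6, -5.7, 27.9]
width: -0.002
clock: 7.05
ee_pos: [0.5552, -0.035, 0.042]
ee_rot: [-0.414, 1.537, 0.414]
wrist_force: [-12.3, -4.9, 25.8]
width: -0.002
```

View pics/s6.png

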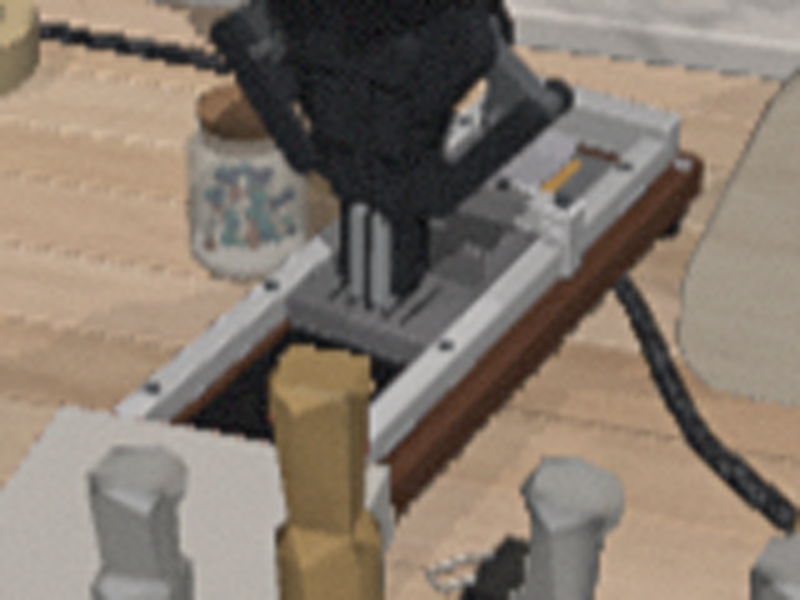

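```bash
python3 -m jog '[[[0,0,0.3],[0,0,0],255],[[0,0,0.6],[0,0,0],255],[[0,0,0.9],[0,0,0],255],[[0,0,1.2],[0,0,0],255],[[0,0,1.5],[0,0,0],255],[[0,0,1.8],[0,0,0],255],[[0,0,1.8],[0,0,0],255],[[0,0,1.8],[0,0,0],255]]'; python3 -m jog '[[[0,0,0.2],[0,0,0],255],[[0,0,0.4],[0,0,0],255],[[0,0,0.4],[0,0,0],255]]'; python3 -m jog '[[[0,0,0.2],[0,0,0],255],[[0,0,0.4],[0,0,0],255],[[0,0,0.4],[0,0,0],255]]';python3 - <<'E'
from bench import imaging
import cv2
c=imaging.read_camera("side")["color"][170:290,200:360];cv2.imwrite("pics/s7.png",cv2.resize(c,(800,600),interpolation=cv2.INTER_CUBIC))
c=imaging.read_camera("top")["color"][115:270,180:380];cv2.imwrite("pics/t7.png",cv2.resize(c,(774,600),interpolation=cv2.INTER_CUBIC))
E
```

```text
clock: 7.77
ee_pos: [0.5707, -0.0259, 0.0421]
ee_rot: [-0.414, 1.536, 0.414]
wrist_force: [-11.6, -4.4, 23.9]
width: -0.001
clock: 8.02
ee_pos: [0.5737, -0.024, 0.042]
ee_rot: [-0.414, 1.537, 0.414]
wrist_force: [-12.6, -5.0, 25.1]
width: 0.0
clock: 8.27
ee_pos: [0.5773, -0.0224, 0.042]
ee_rot: [-0.414, 1.537, 0.414]
wrist_force: [-14.3, -5.9, 24.9]
width: -0.002
```

View pics/s7.png

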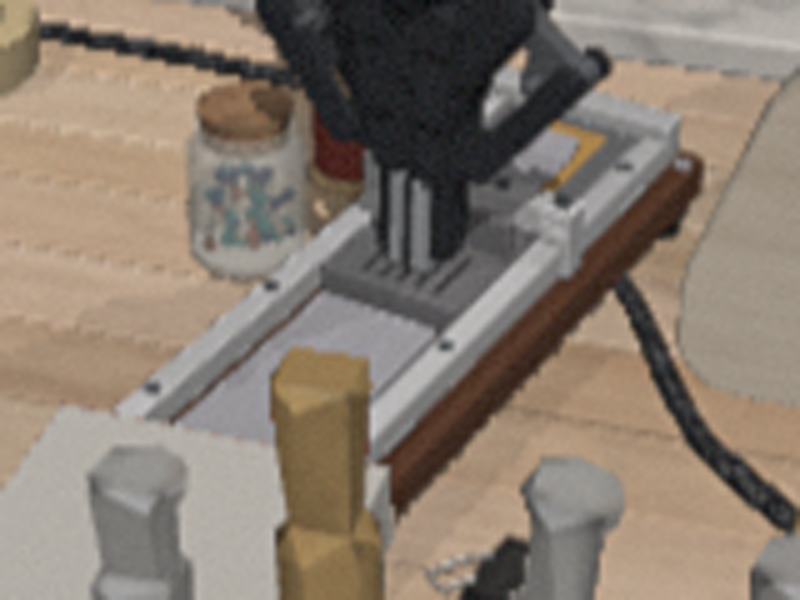

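View pics/t7.png

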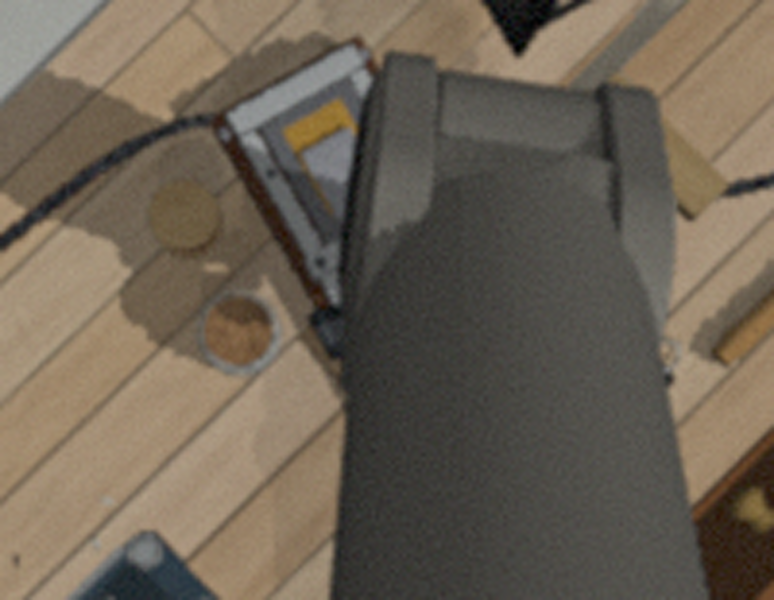

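```bash
for i in 1; do python3 -m jog '[[[0,0,0.1],[0,0,0],255],[[0,0,0.2],[0,0,0],255],[[0,0,0.2],[0,0,0],255]]'; done; python3 -m jog '[[[0,0,0.1],[0,0,0],255],[[0,0,0.2],[0,0,0],255],[[0,0,0.2],[0,0,0],255]]'
```

```text
clock: 8.62
ee_pos: [0.5773, -0.0224, 0.042]
ee_rot: [-0.413, 1.541, 0.414]
wrist_force: [-17.2, -7.7, 30.4]
width: 0.001
clock: 8.87
ee_pos: [0.5774, -0.0223, 0.042]
ee_rot: [-0.413, 1.544, 0.413]
wrist_force: [-21.4, -7.6, 35.3]
width: -0.011
```

```bash
python3 -m jog '[[[-0.1,0,0],[0,0,0],255],[[-0.2,0,-0.2],[0,0,0],255],[[-0.2,0,-0.2],[0,0,0],255]]'; python3 -m jog '[[[-0.1,0,-0.2],[0,0,0],255],[[-0.2,0,-0.6],[0,0,0],255],[[-0.4,0,-0.6],[0,0,0],255]]'; python3 tool.py
```

```text
clock: 9.12
ee_pos: [0.581, -0.0194, 0.0427]
ee_rot: [-0.415, 1.532, 0.415]
wrist_force: [-4.1, -2.6, 3.8]
width: 0.002
clock: 9.37
ee_pos: [0.5765, -0.0214, 0.0465]
ee_rot: [-0.416, 1.531, 0.416]
wrist_force: [-0.0, -0.1, 0.8]
width: -0.002
9.3667 [ 0.5765 -0.0214  0.0465] w -0.0
F [-0.  -0.1  0.8]
[[-0.    -0.506  0.863]
 [ 0.     0.863  0.506]
 [-1.     0.    -0.   ]]
```

```bash
python3 -m jog '[[[-2,0,0],[0,0,0],255],[[-5,0,-0],[0,0,0],255],[[-8,0,-3],[0,0,0],255],[[-11,0,-6],[0,0,0],255],[[-13,0,-10],[0,0,0],255],[[-13,0,-10],[0,0,0],255],[[-13,0,-10],[0,0,0],255]]'
python3 - <<'E'
from bench import imaging
import cv2
c=imaging.read_camera("side")["color"][170:290,200:360];cv2.imwrite("pics/s8.png",cv2.resize(c,(800,600),interpolation=cv2.INTER_CUBIC))
c=imaging.read_camera("top")["color"][115:270,180:380];cv2.imwrite("pics/t8.png",cv2.resize(c,(774,600),interpolation=cv2.INTER_CUBIC))
w=imaging.read_camera("wrist");c=w["color"];cv2.imwrite("pics/w8r.png",c);cv2.imwrite("pics/w8.png",cv2.resize(c,(800,600)))
E
```

```text
clock: 9.95
ee_pos: [0.4902, -0.0733, 0.1785]
ee_rot: [-0.413, 1.528, 0.413]
wrist_force: [-0.5, 1.8, -0.9]
width: -0.001
```

View pics/s8.png

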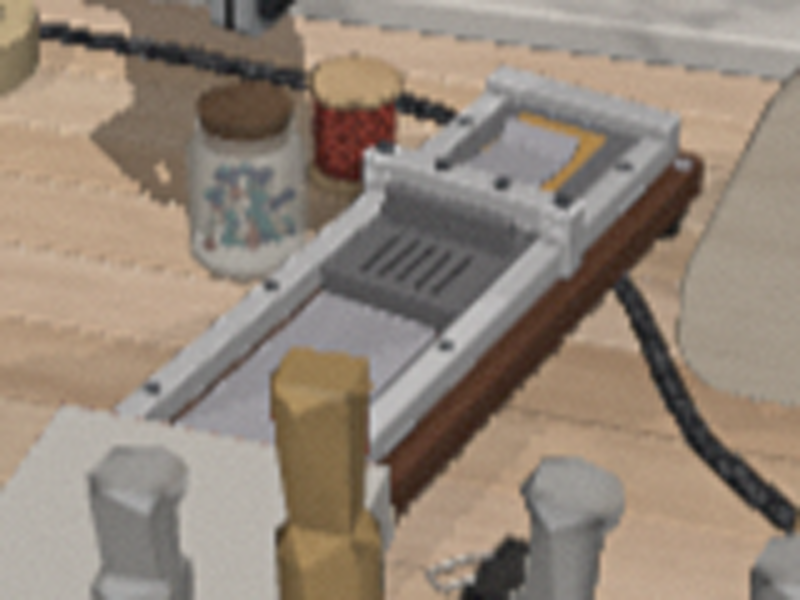

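View pics/t8.png

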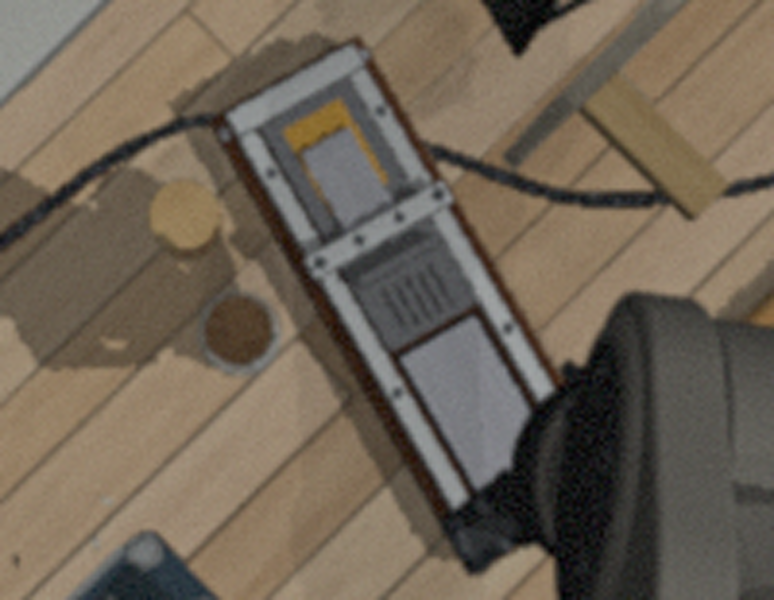

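View pics/w8.png

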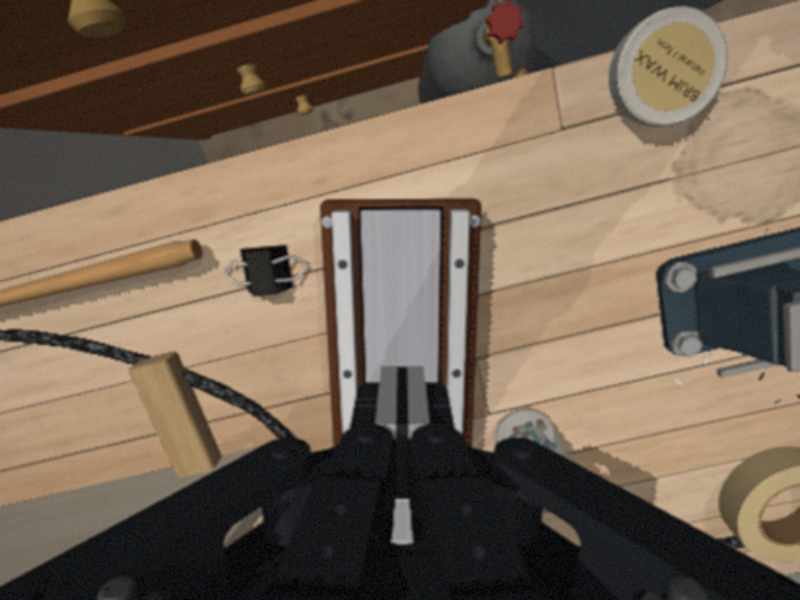

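```bash
cat > ov.py <<'E'
from h import *
for q,nm in (([0.57675,-0.02074,0.5335],"a"),):
  for cam,f,(x0,y0,w,h),S in (("top","t8",(180,115,200,155),3.87),("side","s8",(200,170,160,120),5)):
    im=cv2.imread(f"pics/{f}.png")
    def poly(P,col):
        p=((proj(jw(P,q),cam)-[x0,y0]+.5)*S).round().astype(int);cv2.polylines(im,[p],False,col,1)
    c=.045
    poly([(c-.07,-.028,.042),(c-.07,.028,.042),(c+.07,.028,.042),(c+.07,-.028,.042),(c-.07,-.028,.042)],(255,0,255))
    poly([(-.03,-.023,.036),(-.03,.023,.036)],(0,0,255))
    poly([(.028,-.042,.056),(.028,.042,.056)],(0,255,0))
    poly([(.115,-.029,.042),(.115,.029,.042)],(0,255,255))
    cv2.imwrite(f"pics/ov8_{cam}.png",im)
E
python3 ov.py
```

```text
(no output)
```

View pics/ov8_top.png

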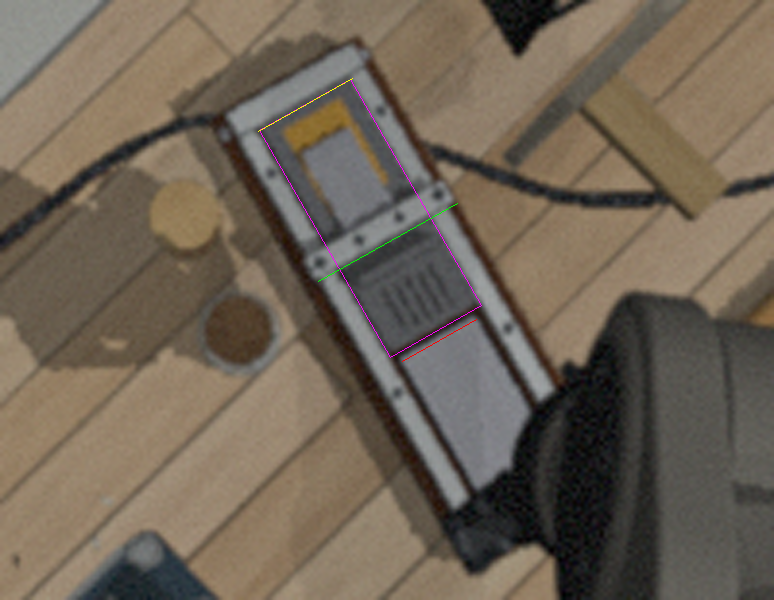

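View pics/ov8_side.png

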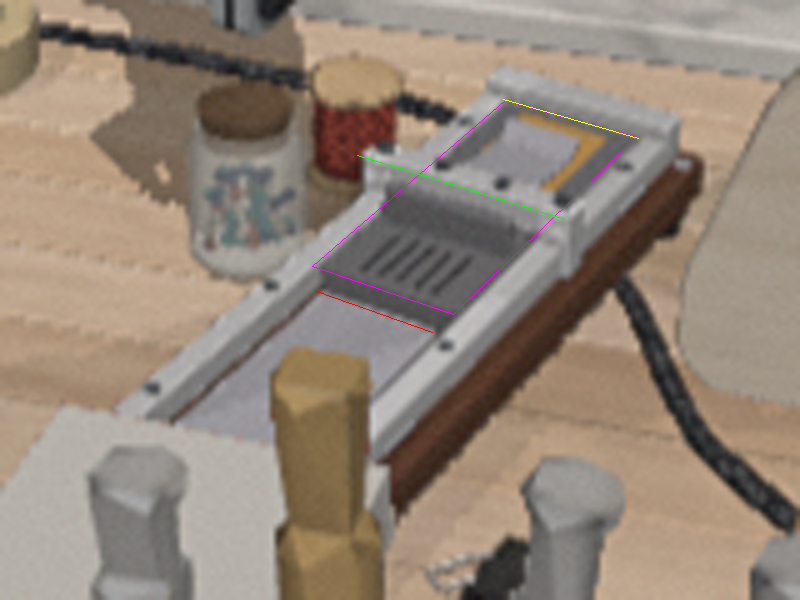

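Run:
```python
import cv2
for f in("t8","ov8_top"):
    c=cv2.imread(f"pics/{f}.png");a=cv2.resize(c[60:160,230:400],None,fx=2.35,fy=2.35);b=cv2.resize(c[280:380,360:530],None,fx=2.35,fy=2.35)
    v=cv2.hconcat([a,b]); 
    globals()[f]=v
cv2.imwrite("pics/z8.png",cv2.vconcat([t8,ov8_top]))
```

```text
(no output)
```

View pics/z8.png

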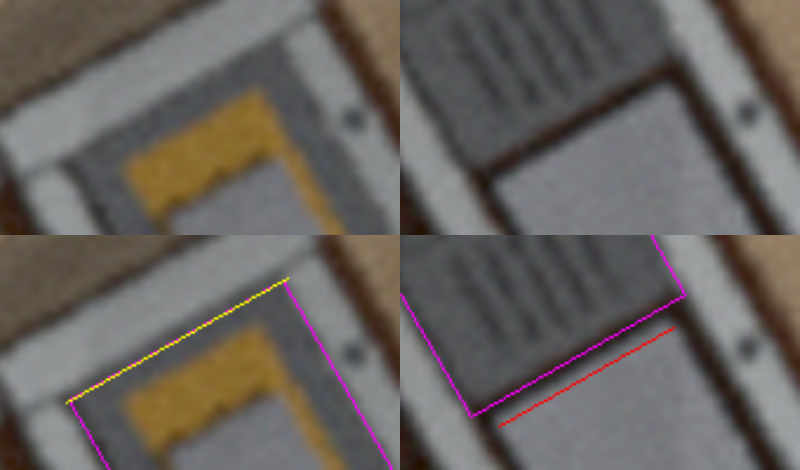

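```bash
python3 tool.py | head -2; python3 -c "
from bench import job
print(job.finish_job())"
```

```text
10.1 [ 0.4915 -0.071   0.1764] w 0.0
F [-0.7  0.7 -0.6]
the job is handed in; nothing more can be done
None
```

The carrier is home against the end stop, and I handed the job in at about 10.1 s of the 38 s allowed. I got no verdict back.

- **What I did:** I located the jig with the top and wrist cameras; their fits agreed within about 2 mm and 0.1°. With closed fingers I pressed the deck behind the rib until it sat at 42 mm. I held it there at about 20–30 N (50 N for a moment) while pushing it under the bridge and leaf until it stopped. I then eased off the pressure, backed off and lifted clear.
- **Last checks:**
  - Pushing 4 mm further moved nothing while the force rose, so the carrier was against the stop.
  - In the top view there is no visible gap at the nose and a dark gap of about 4–5 mm at the tail (5 mm expected).
  - The pad looks up behind the carrier.
  - The jar, spool and clip look unmoved.
  - The hand is 0.18 m up with no contact force.
- **Checks that disagreed or were missing:**
  - My first top-camera fit to the base corners was off by up to 3 pixels, because the corners are rounded, so I left them out of the top-camera fit.
  - While I eased the pressure, the fingertips crept forward about 4.6 mm on the deck. They were probably held by friction rather than pressing on the rib; the pictures afterwards show the carrier home.
  - I could not read the leaf angle directly. I only saw that the carrier lies under it.

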